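# Ease open the sprung presentation case

### The arm

A 7-joint arm with a two-finger parallel gripper is mounted at the origin on a cart in front of the work surface, level with it; the furniture and walls round the work are solid. World frame = base frame: x ahead of the robot, y to its left, z up, the work surface at z = 0. Lengths are in m, angles in rad, forces in N, time in s.
With the tool pointing down it reaches from about 0.425 to 0.875 m from the base axis. Payload 4.7 kg.
Tool frame: the origin (TCP) lies at the very end of the fingers, on their centre line; the grasp point (between the pads) lies 19 mm behind it; z points along the fingers, y is the line along which they close (so a half turn about z gives the same grasp; the last joint's range is limited). The gripper opens to 87 mm and grips with 3 to 60 N. Pads are 19 mm wide; open, the fingers measure 117 mm over their backs; the gripper's body (75 mm by 190 mm) begins 51 mm behind the grasp point.
Start: joints at [1.355, 0.321, -0.07, 1.45, 0.023, 1.371, -0.057], TCP at [0.148, -0.633, 0.223] pointing down, gripper open.
Joint ranges: [-2.86, 2.86], [-0.3, 2.09], [-1.38, 1.24], [0.06, 2.45], [-1.56, 4.7], [0.09, 2.05], [-2.69, 2.69]. Speed limits (rad/s): [2.57, 2.57, 3.14, 3.14, 3.14, 3.14, 3.14].

### API

Orientations are given as a rotation vector (axis times angle).
In Python, from bench import ctrl, get_image, job gives the robot as it stands.
- The arm moves only by the shell command python3 -m crank 'ROWS' [FORCE]. ROWS is JSON, a list that holds one entry, the list of rows, each a list of 5 numbers: the shift along the tool's x, y, z in mm, then the turn about the tool's z in rad, then the closure, from -1 (fully open) to 1 (shut), so that 0 is half open. A call has 1 to 10 rows; each row shifts and turns the commanded pose from where the row before left it, along the tool's axes as they then stand; what a row does not reach is not made up. A row lasts 1/12 s, in which the tool goes at most 41.7 mm and 7.16 degrees, less where a joint would pass 70% of its speed; a pose out of reach is approached as far as the arm can. A call with a gripper value outside its range is refused whole. The fingers move at their own pace and stop on an object; FORCE is the grip in N (left out, the last holds). Time passes only in rows, so rows that do not move let the fingers close. It gives the time, the measured TCP pose, the force, the opening and the grip force at its end, in the units of the state.
- ctrl.get_state(): the state, without advancing time (a new reading comes with each control period).
- get_image(name): name is "scene" or "top" or "wrist"; returns a dict with "pixels" (400x640x3 uint8, red, green, blue), "fx", "fy", "cx", "cy" (pixels), "k1" (the pictures are not rectified: a ray, as slopes to the right and down, at radius r is drawn at 1 + k1 r^2 times it, then the intrinsics apply), "T" (4x4, takes a point from camera to world coordinates); the wrist camera has in their place "T_tool_cam" (4x4, takes a point from camera to tool coordinates, whose origin is the TCP and whose axes are the flange's). Camera axes: x right, y down, z forward; pixel columns grow to the right and rows downward; lengths in m; the calibration is good to about 2 mm. A picture is of the moment at which its call begins: read the wrist's pose just before it. There is no depth.
- job.close_job(): hands the job in; it is judged then, once.
The state is a dict: "time": time; "joint_positions": joint angles; "qd": joint speeds; "joint_torque": joint torques, N m; "position": TCP position; "tool_rot": TCP orientation; "ft_force": force on the tool from outside, world axes, zero at the start; "torque": the same for the moment, N m; "grip_width": opening from 0.0 (shut) to 1.0 (fully open); "grip_force": force on a finger pad.
Only numpy, scipy, OpenCV 4.12 (cv2) and the standard library are available. Lean on these libraries where they do the work, as an engineer would, in place of code of your own. Each camera call takes 0.05 s, during which the arm holds its last target. There are 200 camera calls.

### The job

Open the wooden chocolate case that has the round brass button on its lid, so that a customer can look inside: press the button to free the catch, and keep the fingers on the lid as its spring lifts it, letting it up slowly instead of letting it fly open. Leave the lid standing fully open and take the hand away.

Things in the scene. Friction and masses are not known exactly. Their poses are not given: they have to be found in the camera images.
- case: Presentation case of dark wood with a flat lid and brass corner pieces, 130 (x, depth) x 160 (y) x 62 mm high with the lid shut, fixed to the counter. Origin at the centre of its underside; x points from its front edge (the button's side, towards the robot) to its back edge, z up. Not to be confused with the slightly larger wooden praline box, which has a brass clasp on its front and no button on the lid.
- button_top (a point): Centre of the top face of the round brass button, 20 mm in diameter, set in the lid 24 mm behind its front edge, midway across. It stands 8 mm proud of the lid's flat top; 70 mm above the counter with the lid shut. The point moves with button and lid.
- lid_hinge (a point): Middle of the lid's hinge line, at the back of the case: 66 mm behind the case's origin and 46 mm above the counter. The hinge runs along the case's y. From it the lid reaches 131 mm forward; the lid's flat top lies 16 mm above the hinge line when shut, and the button 108 mm in front of it.
- catch_button (a joint): Travel of the button into the lid, m: 0 up, 0.005 fully down (about 1.8 N); the catch frees the lid from about 0.003 on. It springs up again when left.
- case_lid (a joint): Lid angle, rad: 0 shut, 1.5 fully open at its stop (nearly upright, front edge up and back). Held at about 0.005 by the catch. A spring opens it: it lifts the button's place with about 2.7 N when just freed, more than the button's own spring, so the lid rises against a finger that is still holding the button down. Let go at once it flies up at about 5 rad/s. The spring weakens as it opens and is nearly spent at the stop, where it holds the lid open.

How it is judged:
By the outcome, as a careful person would: the job done as asked, in the order asked, and still so for the second after the job is handed in, with the robot touching nothing.
It also fails if it takes over 38 s, if anything falls off the work surface, if the arm or the gripper's body presses on something with over 40 N, if the wrist force passes 120 N, or if a joint passes its speed limit or range.

## Working session

There is one attempt and no reset: what is moved stays moved. The work goes in short steps, Python scripts to look and compute and a shell command to move; the robot and the scene stay as the last step left them, time stands still between calls to the robot, and variables do not carry over. Pictures are saved under pics/ and viewed, at most 10 in all, crops included, and the job is handed in when it is done.

```bash
mkdir -p pics; ls
cat > h.py <<'E'
import numpy as np,cv2
from bench import ctrl,get_image,job
from scipy.spatial.transform import Rotation as R
def K(i): return np.array([[i["fx"],0,i["cx"]],[0,i["fy"],i["cy"]],[0,0,1.]])
def Twc(i,s):
    if "T" in i: return np.array(i["T"])
    T=np.eye(4);T[:3,:3]=R.from_rotvec(s["tool_rot"]).as_matrix();T[:3,3]=s["position"];return T@np.array(i["T_tool_cam"])
def ray(i,T,u,v):
    p=cv2.undistortPoints(np.array([[[u,v]]],float),K(i),np.array([i["k1"],0,0,0.]))[0,0]
    return T[:3,3],T[:3,:3]@np.array([p[0],p[1],1])
def onz(i,T,u,v,z):
    o,d=ray(i,T,u,v);return o+d*(z-o[2])/d[2]
def save(n,i): cv2.imwrite(n,i["pixels"][:,:,::-1])
E
python3 - <<'E'
from h import *
s=ctrl.get_state();print(s["position"],s["tool_rot"],s["time"],s["grip_width"])
print(R.from_rotvec(s["tool_rot"]).as_matrix().round(3))
for n in("scene","top"):
    i=get_image(n);save(f"pics/{n}.png",i);print(n,i["fx"],i["k1"],np.array(i["T"]).round(3).tolist())
E
```

```text
pics
[ 0.1479031  -0.6323789   0.22144758] [-3.11897077e+00 -3.60009389e-01  4.81322894e-04] 0.0 0.9979765790633001
[[ 0.974  0.228 -0.001]
 [ 0.228 -0.974  0.002]
 [-0.    -0.002 -1.   ]]
scene 396.3507343615613 -0.07045725121818584 [[-0.709, -0.42, 0.566, 0.076], [-0.705, 0.44, -0.556, 0.384], [-0.016, -0.794, -0.608, 0.576], [0.0, 0.0, 0.0, 1.0]]
top 392.44228742493374 -0.07462703834760337 [[0.012, -0.986, 0.169, 0.392], [-0.999, -0.017, -0.03, -0.096], [0.032, -0.169, -0.985, 0.892], [0.0, 0.0, 0.0, 1.0]]
```

View pics/top.png

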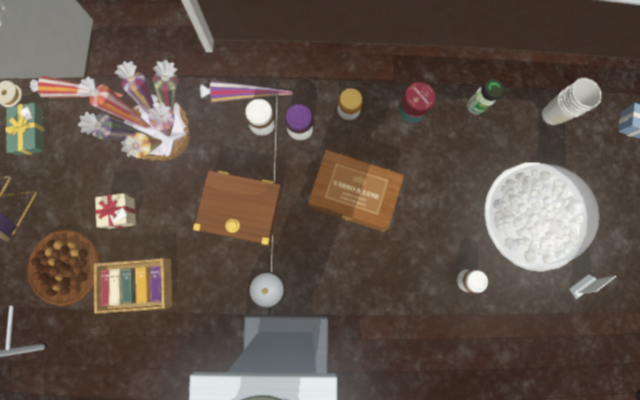

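View pics/scene.png

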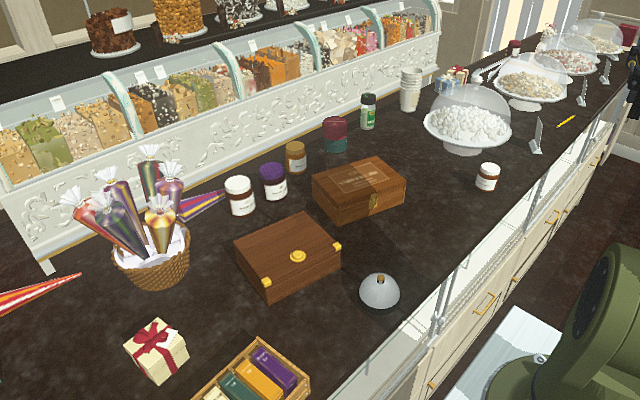

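The case's button is at (232,226) in top and (298,256) in scene, with brass front corners at (197,227) and (266,240) in top. The clasped praline box is to its right, and a service bell stands in front at (266,290).

Run:
```python
from h import *
C={}
for n in("top","scene"):
    i=get_image(n);T=Twc(i,None);hsv=cv2.cvtColor(i["pixels"],cv2.COLOR_RGB2HSV)
    m=cv2.inRange(hsv,(15,140,150),(32,255,255))
    x0,y0,x1,y1=(190,165,285,245) if n=="top" else (235,210,345,300)
    k=np.zeros_like(m);k[y0:y1,x0:x1]=m[y0:y1,x0:x1]
    nn,l,st,c=cv2.connectedComponentsWithStats(k)
    for j in range(1,nn):
        if st[j,4]>5: print(n,c[j].round(1),st[j,4],"z.07",onz(i,T,*c[j],.07).round(4),"z.06",onz(i,T,*c[j],.06).round(4))
    if n=="top": print("bell",onz(i,T,266,290,.04).round(3),"praline",onz(i,T,312,205,.06).round(3),onz(i,T,322,152,.06).round(3))
```

```text
top [266.9 181.4] 14 z.07 [ 0.5665 -0.0035  0.07  ] z.06 [ 0.5686 -0.0023  0.06  ]
top [232.2 224.4] 97 z.07 [0.4731 0.0662 0.07  ] z.06 [0.4741 0.0681 0.06  ]
top [198.1 225.2] 18 z.07 [0.4701 0.1377 0.07  ] z.06 [0.471  0.1405 0.06  ]
top [265.  239.5] 24 z.07 [ 0.4426 -0.0038  0.07  ] z.06 [ 0.4432 -0.0027  0.06  ]
bell [ 0.338 -0.006  0.04 ] praline [ 0.519 -0.101  0.06 ] [ 0.637 -0.121  0.06 ]
scene [336.7 245.7] 52 z.07 [0.4318 0.004  0.07  ] z.06 [ 0.4388 -0.0035  0.06  ]
scene [297.7 255.7] 155 z.07 [0.4642 0.0705 0.07  ] z.06 [0.4719 0.0643 0.06  ]
scene [266.3 281.4] 78 z.07 [0.4576 0.147  0.07  ] z.06 [0.4652 0.1423 0.06  ]
```

```bash
python3 -m crank '[[[30,-22,-4,0,1],[30,-22,-4,0,1],[30,-22,-4,0,1],[30,-22,-4,0,1],[30,-22,-4,0,1],[30,-22,-4,0,1],[30,-22,-4,0,1]]]' 20
python3 -m crank '[[[17,-32,0,0,1],[17,-32,0,0,1],[17,-32,0,0,1],[17,-32,0,0,1],[17,-32,0,0,1],[17,-32,0,0,1],[17,-32,0,0,1]]]'
python3 -m crank '[[[17,-32,0,0,1],[17,-32,0,0,1],[17,-32,0,0,1],[17,-32,0,0,1],[17,-32,0,0,1],[17,-32,0,0,1],[0,0,0,0.11,1],[0,0,0,0.11,1],[0,0,0,0.11,1],[0,0,0,0.1,1]]]'
python3 - <<'E'
from h import *
s=ctrl.get_state();i=get_image("wrist");save("pics/w1.png",i)
print(s["time"],s["position"],s["tool_rot"],s["ft_force"],s["grip_width"],np.array(i["T_tool_cam"]).round(3).tolist())
E
```

```text
time: 0.78
position: [0.3183, -0.4335, 0.2507]
tool_rot: [3.121, 0.36, -0.0]
ft_force: [1.4, 0.3, -0.2]
grip_width: 0.553
grip_force: 0.0
time: 1.37
position: [0.3823, -0.1881, 0.2505]
tool_rot: [3.12, 0.36, -0.0]
ft_force: [1.1, -0.4, 0.2]
grip_width: 0.04
grip_force: 0.0
time: 2.2
position: [0.4377, 0.0206, 0.2504]
tool_rot: [3.125, -0.321, -0.0]
ft_force: [-1.1, 0.1, 0.0]
grip_width: 0.001
grip_force: 0.0
2.2 [0.43771344 0.0206203  0.25042019] [ 3.12473627e+00 -3.20747932e-01 -2.60893576e-04] [-1.08500041  0.11899602  0.02541955] 0.0010472656528780406 [[-0.0, -0.957, -0.29, 0.08], [1.0, -0.0, 0.0, 0.0], [-0.0, -0.29, 0.957, -0.162], [0.0, 0.0, 0.0, 1.0]]
```

View pics/w1.png

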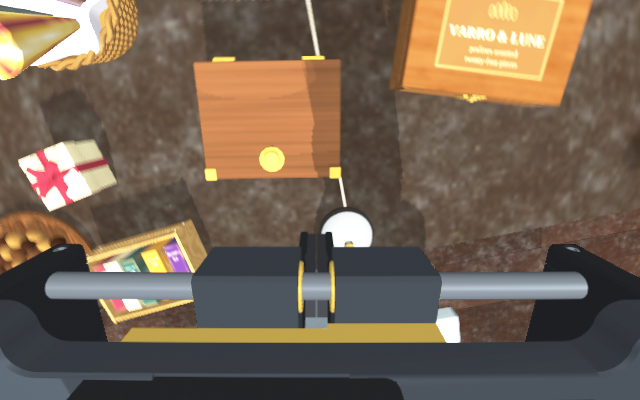

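The case is squarely aligned with the tool: button at (272,159), front corners at (211,174) and (335,173), and the bell in front at (347,232).

Run:
```python
from h import *
s=ctrl.get_state();i=get_image("wrist");T=Twc(i,s)
m=cv2.inRange(cv2.cvtColor(i["pixels"],cv2.COLOR_RGB2HSV),(18,140,150),(35,255,255))
k=np.zeros_like(m);k[50:185,190:345]=m[50:185,190:345]
nn,l,st,c=cv2.connectedComponentsWithStats(k)
Rt=R.from_rotvec(s["tool_rot"]).as_matrix()
for j in range(1,nn):
    if st[j,4]>10:
        z=.07 if 130<c[j][1]<167 else .06
        p=onz(i,T,*c[j],z);print(c[j].round(1),st[j,4],p.round(4),"tool mm",(Rt.T@(p-s["position"])*1e3).round(1))
print("bell",(Rt.T@(onz(i,T,347,232,.04)-s["position"])*1e3).round(1))
```

```text
[310.4  57.4] 74 [ 0.5688 -0.0019  0.06  ] tool mm [132.9  -5.4 190.4]
[221.4  60.3] 81 [0.5862 0.0929 0.06  ] tool mm [ 130.2 -101.8  190.4]
[269.7 151.7] 73 [0.4807 0.0646 0.07  ] tool mm [ 32.8 -52.2 180.4]
[334.5 171.9] 128 [ 0.4401 -0.0034  0.06  ] tool mm [  7.3  22.7 190.5]
bell [-78.9  42.2 210.5]
```

```bash
python3 -m crank '[[[10,-17,0,0,1],[10,-17,0,0,1],[10,-17,0,0,1],[0,0,35,0,1],[0,0,35,0,1],[0,0,35,0,1],[0,0,30,0,1],[0,0,20,0,1],[0,0,0,0,1],[0,0,0,0,1]]]'
python3 - <<'E'
from h import *
s=ctrl.get_state();i=get_image("wrist");T=Twc(i,s);save("pics/w2.png",i)
Rt=R.from_rotvec(s["tool_rot"]).as_matrix();print(s["position"],s["ft_force"])
E
```

```text
time: 3.13
position: [0.4767, 0.0644, 0.0951]
tool_rot: [-3.126, 0.31, 0.004]
ft_force: [0.6, -0.3, 0.2]
grip_width: 0.002
grip_force: 0.0
[0.47667655 0.06442143 0.09507448] [ 0.64400976 -0.34419241  0.2406153 ]
```

View pics/w2.png

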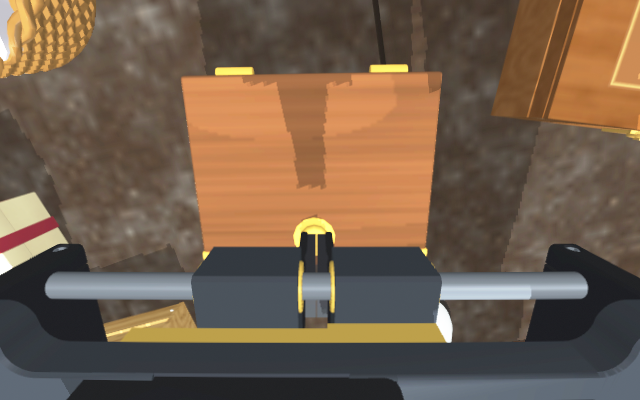

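The closed fingers stand over the button: its rim is centred near column 314 and its far edge is at row 218.

Run:
```python
from h import *
s=ctrl.get_state();i=get_image("wrist");T=Twc(i,s);Rt=R.from_rotvec(s["tool_rot"]).as_matrix()
for u,v,z in((314,218,.07),(294,237,.07),(334,237,.07),(234,71,.055),(389,68,.055),(184,76,.062),(441,72,.062)): print(u,v,(Rt.T@(onz(i,T,u,v,z)-s["position"])*1e3).round(1))
```

```text
314 218 [ 9.8 -0.9 26.4]
294 237 [ -4.  -14.6  26.4]
334 237 [-4.  12.8 26.4]
234 71 [102.9 -51.2  41.5]
389 68 [104.6  46.4  41.4]
184 76 [ 99.4 -80.3  34.5]
441 72 [101.6  76.7  34.4]
```

```bash
python3 -m crank '[[[0,0,8,0,1],[0,0,8,0,1],[0,0,4,0,1],[0,0,2,0,1],[0,0,1,0,1],[0,0,1,0,1],[0,0,1,0,1],[0,0,0,0,1]]]'
python3 - <<'E'
import numpy as np
t=np.linspace(0,1.56,61);r=110;d=19+5*np.clip((t-.6)/.7,0,1)
x=-r*np.cos(t)+d*np.sin(t);z=r*np.sin(t)+d*np.cos(t)
X=np.round(2*(x-x[0]))/2;Z=np.round(2*(z-z[0]))/2
for k in range(6): print([(a,-b) for a,b in zip(np.diff(X)[10*k:10*k+10],np.diff(Z)[10*k:10*k+10])])
print(X[10::10],Z[10::10])
E
```

```text
time: 3.9
position: [0.4774, 0.0643, 0.0705]
tool_rot: [3.126, -0.314, -0.0]
ft_force: [0.2, -0.9, -0.4]
grip_width: 0.005
grip_force: 0.0
[(np.float64(0.5), np.float64(-3.0)), (np.float64(0.5), np.float64(-2.5)), (np.float64(1.0), np.float64(-3.0)), (np.float64(0.5), np.float64(-3.0)), (np.float64(1.0), np.float64(-2.5)), (np.float64(1.0), np.float64(-3.0)), (np.float64(1.0), np.float64(-2.5)), (np.float64(1.0), np.float64(-3.0)), (np.float64(1.0), np.float64(-2.5)), (np.float64(1.0), np.float64(-2.5))]
[(np.float64(1.5), np.float64(-3.0)), (np.float64(1.0), np.float64(-2.5)), (np.float64(1.5), np.float64(-2.5)), (np.float64(1.5), np.float64(-2.5)), (np.float64(1.5), np.float64(-2.5)), (np.float64(1.5), np.float64(-2.5)), (np.float64(1.5), np.float64(-2.0)), (np.float64(2.0), np.float64(-2.5)), (np.float64(1.5), np.float64(-2.5)), (np.float64(2.0), np.float64(-2.0))]
[(np.float64(2.0), np.float64(-2.5)), (np.float64(2.0), np.float64(-2.0)), (np.float64(2.0), np.float64(-2.0)), (np.float64(2.0), np.float64(-2.5)), (np.float64(2.0), np.float64(-2.0)), (np.float64(2.5), np.float64(-2.0
[... 630 characters left out ...]
0)), (np.float64(3.0), np.float64(-0.5)), (np.float64(3.0), np.float64(-1.0)), (np.float64(3.0), np.float64(-0.5)), (np.float64(3.0), np.float64(-0.5)), (np.float64(3.0), np.float64(-0.5)), (np.float64(3.0), np.float64(-0.0)), (np.float64(3.0), np.float64(-0.5))]
[(np.float64(3.0), np.float64(-0.0)), (np.float64(3.0), np.float64(-0.0)), (np.float64(3.0), np.float64(-0.0)), (np.float64(3.0), np.float64(-0.0)), (np.float64(3.0), np.float64(-0.0)), (np.float64(2.5), np.float64(0.5)), (np.float64(3.0), np.float64(0.5)), (np.float64(3.0), np.float64(-0.0)), (np.float64(3.0), np.float64(0.5)), (np.float64(3.0), np.float64(0.5))]
[  8.5  24.   46.   73.5 103.5 133. ] [27.5 52.  73.  87.  93.5 91.5]
```

```bash
python3 -m crank '[[[0,0,1,0,1],[0,0,1,0,1],[0,0,1,0,1],[0,0,1,0,1],[0,0,1,0,1],[0,0,0,0,1]]]'
```

```text
time: 4.4
position: [0.4774, 0.0644, 0.0655]
tool_rot: [-3.126, 0.314, 0.0]
ft_force: [-0.6, 0.0, 1.6]
grip_width: 0.004
grip_force: 1.2
```

```bash
python3 -m crank '[[[0,0,0.5,0,1],[0,0,0.5,0,1],[0,0,0,0,1]]]'
python3 -m crank '[[[0,0,-1,0,1],[0.5,0,-1,0,1],[0.5,0,-2,0,1],[0.5,0,-2,0,1],[0.5,0,-2,0,1]]]'
python3 - <<'E'
from h import *
save("pics/s2.png",get_image("scene"))
E
```

```text
time: 4.65
position: [0.4773, 0.0644, 0.0644]
tool_rot: [-3.126, 0.314, 0.0]
ft_force: [-0.6, 1.0, 2.4]
grip_width: 0.003
grip_force: 1.3
time: 5.07
position: [0.479, 0.064, 0.0726]
tool_rot: [3.126, -0.314, -0.001]
ft_force: [-1.1, 0.9, 2.4]
grip_width: 0.009
grip_force: 1.2
```

View pics/s2.png

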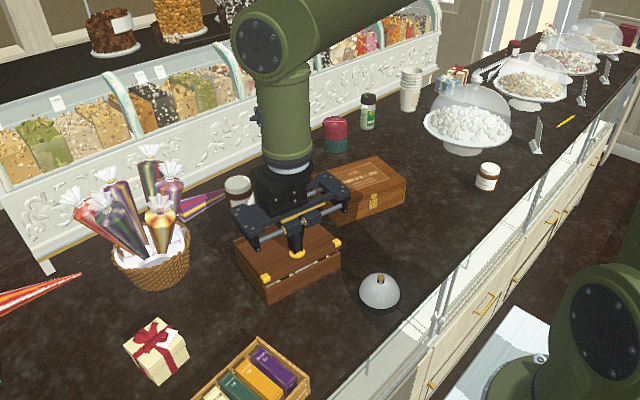

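The fingers are on the button and a gap shows along the lid's front edge: the lid is free and following with 2.4 N. I'll continue along the arc.

```bash
python3 -m crank '[[[0.5,0,-3,0,1],[1,0,-2.5,0,1],[1,0,-3,0,1],[1,0,-2.5,0,1],[1,0,-3,0,1],[1,0,-2.5,0,1],[1,0,-2.5,0,1]]]'
python3 -m crank '[[[1.5,0,-3,0,1],[1,0,-2.5,0,1],[1.5,0,-2.5,0,1],[1.5,0,-2.5,0,1],[1.5,0,-2.5,0,1],[1.5,0,-2.5,0,1],[1.5,0,-2,0,1],[2,0,-2.5,0,1],[1.5,0,-2.5,0,1],[2,0,-2,0,1]]]'
python3 - <<'E'
from h import *
save("pics/s3.png",get_image("scene")["pixels"] is not None and {"pixels":get_image("scene")["pixels"][130:320,180:460].repeat(2,0).repeat(2,1)})
E
```

```text
time: 5.7
position: [0.4861, 0.0625, 0.0919]
tool_rot: [3.126, -0.314, 0.001]
ft_force: [0.2, 1.1, 2.1]
grip_width: 0.007
grip_force: 1.0
time: 6.53
position: [0.5012, 0.0594, 0.1163]
tool_rot: [3.126, -0.314, 0.0]
ft_force: [1.2, 0.7, 1.9]
grip_width: 0.003
grip_force: 0.8
```

View pics/s3.png

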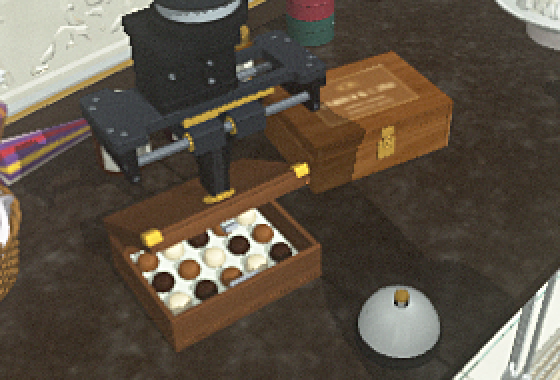

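The lid is about 0.5 rad open, the chocolates are visible, and the fingers are still on the button near (220,195) in the crop. I'll continue.

```bash
python3 -m crank '[[[2,0,-2.5,0,1],[2,0,-2,0,1],[2,0,-2,0,1],[2,0,-2.5,0,1],[2,0,-2,0,1],[2.5,0,-2,0,1],[2,0,-2,0,1],[2.5,0,-2,0,1],[2.5,0,-2,0,1],[2.5,0,-2,0,1]]]'
python3 -m crank '[[[2.5,0,-1.5,0,1],[2.5,0,-1.5,0,1],[3,0,-2,0,1],[2.5,0,-1.5,0,1],[2.5,0,-1.5,0,1],[3,0,-1.5,0,1],[3,0,-1,0,1],[2.5,0,-1.5,0,1],[3,0,-1,0,1],[3,0,-1,0,1]]]'
python3 - <<'E'
from h import *
save("pics/s4.png",{"pixels":get_image("scene")["pixels"][110:310,180:460].repeat(2,0).repeat(2,1)})
E
```

```text
time: 7.47
position: [0.5228, 0.0551, 0.1372]
tool_rot: [-3.126, 0.314, -0.0]
ft_force: [0.9, 1.5, 0.5]
grip_width: 0.003
grip_force: 0.6
time: 8.3
position: [0.5497, 0.0495, 0.1511]
tool_rot: [3.126, -0.314, -0.0]
ft_force: [0.6, 0.4, 0.7]
grip_width: 0.006
grip_force: 0.4
```

View pics/s4.png

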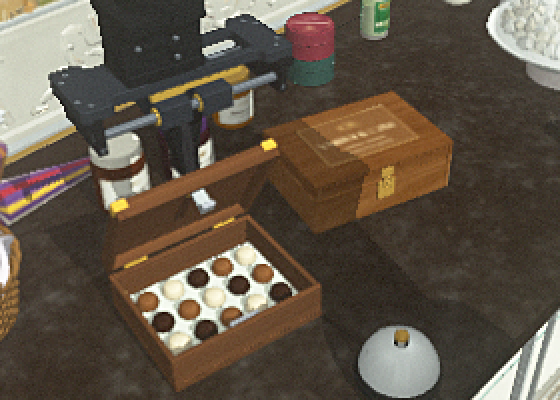

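The lid is about 60° up with the fingers behind it. I'll continue to the stop.

```bash
python3 -m crank '[[[3,0,-1,0,1],[3,0,-1,0,1],[3,0,-1,0,1],[3,0,-0.5,0,1],[3,0,-1,0,1],[3,0,-0.5,0,1],[3,0,-0.5,0,1],[3,0,-0.5,0,1],[3,0,0,0,1],[3,0,-0.5,0,1]]]'
python3 -m crank '[[[3,0,0,0,1],[3,0,0,0,1],[3,0,0,0,1],[3,0,0,0,1],[3,0,0,0,1],[2.5,0,0.5,0,1],[3,0,0.5,0,1],[3,0,0,0,1],[3,0,0,0,1],[3,0,0,0,1]]]'
python3 - <<'E'
from h import *
save("pics/s5.png",{"pixels":get_image("scene")["pixels"][90:290,160:440].repeat(2,0).repeat(2,1)})
E
```

```text
time: 9.18
position: [0.5791, 0.0436, 0.1574]
tool_rot: [3.126, -0.314, -0.0]
ft_force: [0.6, -0.4, 1.1]
grip_width: 0.002
grip_force: 0.3
time: 10.02
position: [0.6078, 0.0377, 0.1564]
tool_rot: [3.126, -0.314, -0.001]
ft_force: [0.0, 0.2, 0.1]
grip_width: 0.005
grip_force: 0.0
```

View pics/s5.png

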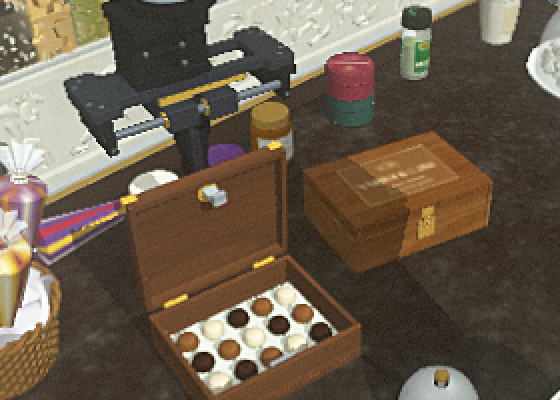

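The lid looks fully upright and the contact force has gone to zero. I'll back off a little, then go up and check.

```bash
python3 -m crank '[[[3,0,0,0,1],[3,0,0,0,1],[4,0,0,0,1],[5,0,0,0,1],[0,0,0,0,1],[0,0,-15,0,1],[0,0,-25,0,1],[0,0,-30,0,1],[0,0,-30,0,1],[0,0,0,0,1]]]'
python3 -m crank '[[[0,0,-10,0,1],[0,0,0,0,1],[0,0,0,0,1]]]'
python3 - <<'E'
from h import *
P=get_image("scene");save("pics/s6.png",{"pixels":P["pixels"][90:290,160:440].repeat(2,0).repeat(2,1)})
i=P;T=Twc(i,None)
a=-.205;ex=np.array([np.cos(a),np.sin(a),0]);ey=np.array([-np.sin(a),np.cos(a),0]);h=np.array([.4767,.0644,.046])+.103*ex
# front-edge brass corners in the scene: intersect ray with plane y=+-77 of case
for u,v,y in((160+128/2,90+203/2,.077),(160+272/2,90+148/2,-.077)):
    o,d=ray(i,T,u,v);t=((h+y*ey-o)@ey)/(d@ey);p=o+t*d-h;print("fwd,up mm",(-(p@ex)*1e3).round(1),(p[2]*1e3).round(1))
E
```

```text
time: 10.9
position: [0.6253, 0.0359, 0.2631]
tool_rot: [-3.124, 0.314, -0.015]
ft_force: [0.7, 0.7, 1.6]
grip_width: 0.005
grip_force: 0.0
time: 11.15
position: [0.6223, 0.0348, 0.2662]
tool_rot: [3.126, -0.314, -0.001]
ft_force: [-0.1, 0.2, -1.1]
grip_width: 0.003
grip_force: 0.0
fwd,up mm -0.5 125.2
fwd,up mm -16.6 117.3
```

View pics/s6.png

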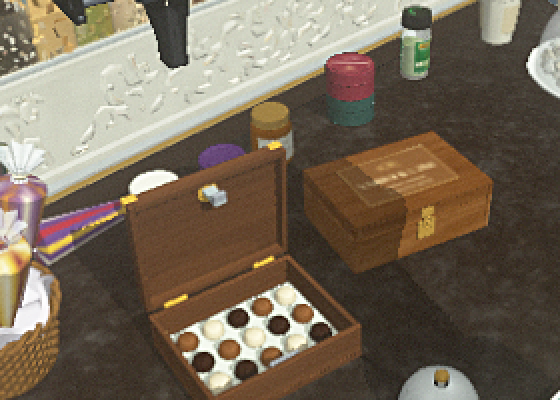

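The lid stands upright at its stop, its corners at the same pixels as before the hand left, and the hand is well clear.

```bash
python3 -c "
from bench import job
print(job.close_job())"
```

```text
the job is handed in; nothing more can be done
None
```

The chocolate case is open: I pressed the button, let the lid up slowly under the fingers until it stood at its stop, took the hand away, and handed the job in at about 11 s; I was shown no verdict.

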